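Snap the room key onto the key stand

ROBOT

A 6-joint arm with a two-finger parallel gripper is mounted at the origin on a cart in front of the work surface, level with it; the furniture and walls round the work are solid. World frame = base frame: x ahead of the robot, y to its left, z up, the work surface at z = 0. Lengths are in mm, angles in rad, forces in N, time in s.
With the tool pointing down it reaches from about 350 to 850 mm from the base axis. Payload 8.1 kg.
Tool frame: the origin (TCP) lies at the very end of the fingers, on their centre line; the grasp point (between the pads) lies 19 mm behind it; z points along the fingers, y is the line along which they close (so a half turn about z gives the same grasp; the last joint's range is limited). The gripper opens to 85 mm and grips with 20 to 120 N. Pads are 22 mm wide; open, the fingers measure 114 mm over their backs; the gripper's body (76 mm by 85 mm) begins 54 mm behind the grasp point. The pads swing forward as they close: fully open they stand 13 mm farther back than shut.
Start: joints at [1.138, 0.13, 1.488, -0, 1.523, -0.085], TCP at [204.477, 564.087, 231.292] pointing down, gripper open.
Joint ranges: [-2.96, 2.96], [-0.89, 2.26], [0.02, 2.5], [-1.34, 4.48], [0, 2.73], [-2.66, 2.66]. Speed limits (rad/s): [2.39, 2.39, 2.79, 3.14, 3.14, 3.14].

INTERFACE

Orientations are given as a rotation vector (axis times angle).
In Python, from plant import r gives the robot as it stands.
- The arm moves only by the tool send_rows, never from a script. Its arguments are lists of equal length, an entry for each row: "travel": the shift along the world's x, y, z in m, a list of three; "yaw": the turn about the world's z in degrees. In form: {"travel": [[tx, ty, tz], ...], "yaw": [yaw, ...]}. A call has 1 to 8 rows; each row shifts and turns the commanded pose from where the row before left it; what a row does not reach is not made up. A row lasts 1/12 s, in which the tool goes at most 41.7 mm and 7.16 degrees, less where a joint would pass 70% of its speed; a pose out of reach is approached as far as the arm can. A call with a gripper value outside its range is refused whole. "claw" is the gripper command: -1 is shut, 1 is fully open, values between are in proportion, set as the call begins (left out, the last holds). The fingers move at their own pace and stop on an object; "grip_force" is the grip in N (left out, the last holds). Time passes only in rows, so rows that do not move let the fingers close. It gives the time, the measured TCP pose, the force, the opening and the grip force at its end, in the units of the state.
- r.sense(): the state, without advancing time (a new reading comes with each control period).
- r.get_image(name): name is "side" or "top"; returns (picture, depth): 384x512x3 uint8, blue, green, red; 384x512 float32, mm along the optical axis (not along the pixel's ray), 0 where there is no reading.
- r.camera_params(name): a dict with "fx", "fy", "cx", "cy" (pixels), "k1" (the pictures are not rectified: a ray, as slopes to the right and down, at radius r is drawn at 1 + k1 r^2 times it, then the intrinsics apply), "origin" and "rotation" of the camera in the world. Camera axes: x right, y down, z forward; pixel columns grow to the right and rows downward; lengths in mm; the calibration is good to about 2 mm. A picture is of the moment at which its call begins. camera_params takes no time and is no camera call.
- r.hand_in(): hands the job in; it is judged then, once.
The state is a dict: "t": time; "joints": joint angles; "qd": joint speeds; "effort": joint torques, N m; "position": TCP position; "tcp_rot": TCP orientation; "wrist_force": force on the tool from outside, world axes, zero at the start; "wrist_torque": the same for the moment, N m; "opening": finger opening in mm; "grasp_force": force on a finger pad.
Only numpy, scipy, OpenCV 4.12 (cv2) and the standard library are available. Lean on these libraries where they do the work, as an engineer would, in place of code of your own. Each camera call takes 0.05 s, during which the arm holds its last target. There are 200 camera calls.

TASK

Put the room key away on the key stand: take the wooden key block, lower its steel eye over the nose of the snap hook, press the sprung gate in with the eye and push gently on down to the floor of the hook so that the gate snaps shut above it. Then give it a light upward tug against the shut gate, about 6 N, to prove that it has caught, then let it down and let go, so that the key hangs still from the hook. Never load the hook with more than 15 N; do not push the stand with the hand or disturb the other things on the desk.

Things in the scene. Friction and masses are not known exactly. Their poses are not given: they have to be found in the camera images.
- key_block: Pale wooden key block, 50 x 30 x 22 mm (x, y, z), loose, lying flat, 56 to 91 g. Origin at the block's centre, half-way up. Grasp the wood across its 30 mm width. +x points to its screw eye, a rigid steel ring in the block's xy plane: wire 5 mm thick, inside diameter 22 mm, centre at x = 45 mm. A brass key is riveted in the other end, sticking out to x = -65 mm.
- eye_crown (a point): Centre of the eye's wire at its point farthest from the wood, x = 58.5 mm on the key block's axis. This stretch of wire presses the gate and comes to lie in the hook.
- key_stand: Steel key stand fixed to the desk: foot 120 mm across, 13 mm high; rod 12 mm thick, 266 mm high at x = +50 mm; a collar on the rod carries a snap hook open to the top. Origin on the desk plumb under the middle of the hook, z up. The hook lies in the xz plane, nose on the -x side (toward the robot, give or take the stand's yaw), back and gate hinge on the +x side.
- under_hook (a point): Point on the desk plumb under the middle of the hook's bowl (inside radius 16 mm, round bar 8 mm thick). HEIGHT: the collar was clamped by hand, so the bowl's inside floor may be 167 to 188 mm above the desk; no reading gives it: feel or look. The shut gate's top face is 44.5 mm above that floor, its underside 39.5 mm; the eye's wire can travel about 34 mm between floor and shut gate.
- under_nose (a point): Point on the desk plumb under the hook's nose: stand x = -20 mm. The nose is an upright bar 8 mm thick, inner face at stand x = -16 mm, its tip bent outward to x = -26.5 mm and ending 60 mm above the bowl's inside floor. The eye goes over it from above, with the wood held on the outer side of the nose, away from the rod (block +x along stand +x).
- gate (a joint): Gate angle, rad: 0 shut, grows as pressed down into the bowl, at most 1.0; springs back. A bar 8 mm wide, 5 mm thick from the hinge at stand x = +20 mm level to the nose, which stops it from rising. 1.5 N at its free end starts it, 4 N holds it open. A wire near the nose slips past the free end 0.6 to 0.8 rad in, 20 to 28 mm below the shut gate, and the gate snaps shut above it.
- stapler: Black desk stapler, 36 x 128 x 48 mm, loose; bystander. Origin under its middle.
- tape_roll: Roll of dark tape, 55 x 53 x 19 mm, loose; bystander. Origin under its middle.
- marker: Dark thick marker pen, 17 x 120 x 17 mm, lying loose; bystander. Origin under its middle.
- charger: Dark charger block, 55 x 58 x 28 mm, loose; bystander. Origin under its middle.

How it is judged:
By the outcome, as a careful person would: the job done as asked, in the order asked, and still so for the second after the job is handed in, with the robot touching nothing.
It also fails if it takes over 69 s, if anything falls off the work surface, if the arm or the gripper's body presses on something with over 40 N, if the wrist force passes 120 N, or if a joint passes its speed limit or range.

## Working session

There is one attempt and no reset: what is moved stays moved. The work goes in short steps, Python scripts to look and compute and a tool call to move; the robot and the scene stay as the last step left them, time stands still between calls to the robot, and variables do not carry over. Pictures are saved under pics/ and viewed, at most 10 in all, crops included, and the job is handed in when it is done.

Besides the shell and the picture viewer there is one more tool, called after "Call:" by a JSON object that holds its "method" and its "body". send_rows: Moves the arm, as the interface text tells. Its arguments: {"type":"object","properties":{"travel":{"type":"array","items":{"type":"array","items":{"type":"number"}}},"yaw":{"type":"array","items":{"type":"number"}},"claw":{"type":"number"},"grip_force":{"type":"number"}},"required":["travel","yaw"]}

```bash
mkdir -p pics; ls
cat > h.py <<'E'
import numpy as np, cv2
from plant import r
def ray(name,u,v):
    p=r.camera_params(name)
    K=np.array([[p["fx"],0,p["cx"]],[0,p["fy"],p["cy"]],[0,0,1.]])
    q=cv2.undistortPoints(np.array([[[u,v]]],float),K,np.array([p["k1"],0,0,0,0.]))[0,0]
    # cv2 model: distorted = undist*(1+k1 r^2) 
    return np.array(p["origin"],float),np.array(p["rotation"],float)@np.array([q[0],q[1],1.])
def onz(name,u,v,z):
    o,d=ray(name,u,v); return o+d*(z-o[2])/d[2]
def atd(name,u,v,dep):
    o,d=ray(name,u,v); return o+d*dep
def two(a,b):
    (o1,d1),(o2,d2)=ray(*a),ray(*b)
    s=np.linalg.lstsq(np.c_[d1,-d2],o2-o1,rcond=None)[0]
    p,q=o1+s[0]*d1,o2+s[1]*d2
    return (p+q)/2,np.linalg.norm(p-q)
def proj(name,P):
    p=r.camera_params(name);R=np.array(p["rotation"],float)
    c=R.T@(np.array(P,float)-np.array(p["origin"],float));x,y=c[:2]/c[2];k=1+p["k1"]*(x*x+y*y)
    return p["fx"]*x*k+p["cx"],p["fy"]*y*k+p["cy"]
E
python3 - <<'E'
from h import *
np.set_printoptions(precision=3,suppress=True)
for n in("side","top"):
    im,d=r.get_image(n); cv2.imwrite(f"pics/{n}0.png",im); np.save(n+"0.npy",d)
    print(n,r.camera_params(n))
print(r.sense())
E
```

```text
pics
side {'fx': 429.95175493643654, 'fy': 429.95175493643654, 'cx': 257.9253451524282, 'cy': 186.61695383527356, 'k1': 0.011819881426683491, 'origin': array([ 326.46 , -645.793,  904.419]), 'rotation': array([-2.287,  0.226, -0.12 ])}
top {'fx': 473.96452591333195, 'fy': 473.96452591333195, 'cx': 246.53259585135615, 'cy': 192.53116387421903, 'k1': 0.046635757036022525, 'origin': array([ 311.912,  206.445, 1553.86 ]), 'rotation': array([-2.158,  2.13 , -0.189])}
{'t': 0.1, 'joints': array([ 1.138,  0.131,  1.489, -0.   ,  1.523, -0.085]), 'qd': array([ 0.001, -0.003, -0.001,  0.001, -0.   , -0.002]), 'effort': array([  0.001, -57.096, -50.194,  -0.   ,   0.008,  -0.   ]), 'position': array([204.263, 563.618, 230.343]), 'tcp_rot': array([-0.544, -3.094,  0.003]), 'wrist_force': array([-0.381, -0.39 , -0.088]), 'wrist_torque': array([-0.016,  0.006, -0.009]), 'grasp_force': 0.0, 'opening': 85.82386036975927}
```

View pics/top0.png

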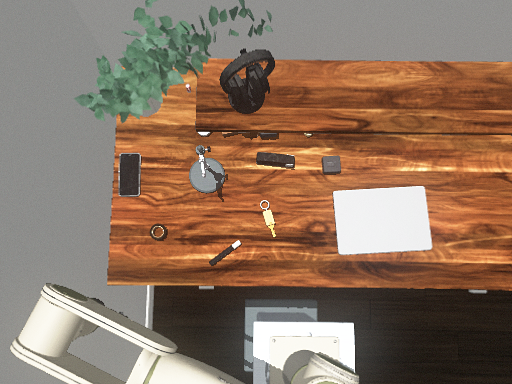

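View pics/side0.png

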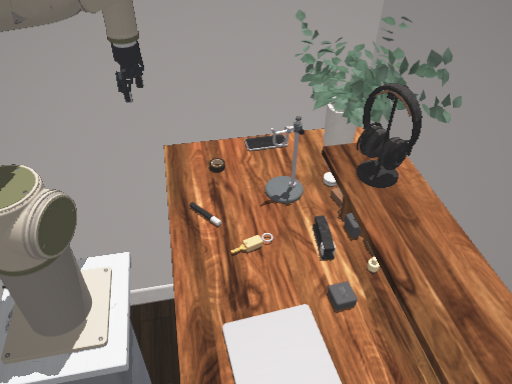

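Top view: key block at (268,218), eye (265,205), stand foot (208,175), hook around (203,155). Side view: block (253,244), eye (267,238), foot (285,189), rod up to (297,120), hook ring at (280,138). I'll zoom in and measure.

```bash
sed -i 's/np.array(p\["rotation"\],float)/cv2.Rodrigues(np.array(p["rotation"],float))[0]/' h.py
python3 - <<'E'
from h import *
np.set_printoptions(precision=1,suppress=True)
T=cv2.imread("pics/top0.png");S=cv2.imread("pics/side0.png")
a=cv2.resize(T[130:250,170:290],(480,480),interpolation=cv2.INTER_CUBIC)
b=cv2.resize(S[105:205,250:330],(384,480),interpolation=cv2.INTER_CUBIC)[:, :320]
cv2.imwrite("pics/z0.png",np.hstack([a,b]))
for n,im in(("top",T),("side",S)):
    h=cv2.cvtColor(im,cv2.COLOR_BGR2HSV)
    m=cv2.inRange(h,(18,70,150),(35,255,255))
    box={"top":(195,240,255,285),"side":(225,260,225,265)}[n]
    mm=np.zeros_like(m);mm[box[0]:box[1],box[2]:box[3]]=m[box[0]:box[1],box[2]:box[3]]
    c=max(cv2.findContours(mm,0,2)[0],key=cv2.contourArea)
    print(n,cv2.contourArea(c),cv2.minAreaRect(c),cv2.boundingRect(c))
    D=np.load(n+"0.npy")
    for p in{"top":[(268,218),(207,185),(203,150)],"side":[(253,244),(285,189),(296,150)]}[n]:
        print(p,D[p[1],p[0]],atd(n,*p,D[p[1],p[0]]),onz(n,*p,0))
E
```

```text
top 34.5 ((272.3652648925781, 228.41192626953125), (14.036404609680176, 6.55032205581665), 59.74356460571289) (266, 222, 10, 15)
(268, 218) 1540.4556 [479.3 115.3  21.4] [481.6 114.1   0. ]
(207, 185) 1569.1738 [587.8 317.    7.3] [589.1 317.6   0. ]
(203, 150) 1350.2568 [647.5 314.3 239. ] [708.5 334.    0. ]
side 30.5 ((238.09552001953125, 249.17514038085938), (5.347182273864746, 14.205948829650879), 61.38954162597656) (231, 244, 15, 8)
(253, 244) 1156.4056 [478.8 102.2  22.1] [482.6 120.9   0. ]
(285, 189) 1334.8837 [620.7 308.9  15. ] [625.7 325.    0. ]
(296, 150) 1254.1461 [648.4 318.8 154.4] [714.7 517.3   0. ]
```

View pics/z0.png

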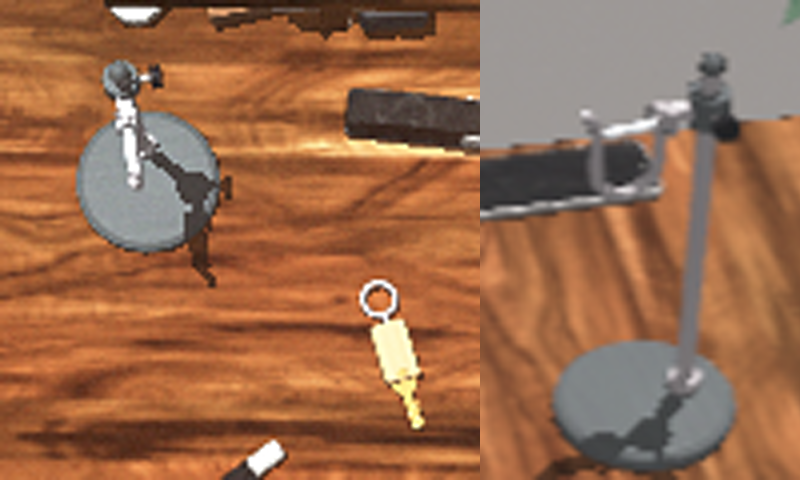

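Zoom: eye centre (379,299), key tip (418,426), nose tip (135,184), rod top (120,78), foot disc centre (148,181). In the side part, nose tip is at (587,115), rod top (712,58), rod base (685,378), and bowl bottom around (628,193).

Run:
```python
from h import *
np.set_printoptions(precision=1,suppress=True)
t=lambda u,v:("top",(u+.5)/4-.5+170,(v+.5)/4-.5+130)
s=lambda u,v:("side",(u-480+.5)/4.8-.5+250,(v+.5)/4.8-.5+105)
for n,a,b in(("nose",t(135,183),s(588,117)),("rodtop",t(120,78),s(712,60))): print(n,two(a,b))
e=onz(*t(379,299),11);w=onz(*t(395,350),22);k=onz(*t(418,426),11);
print("eye",e,"wood",w,"key",k,np.linalg.norm(e-k),"expect 110; yaw",np.degrees(np.arctan2(*(e-k)[1::-1])))
T=cv2.imread("pics/top0.png");S=cv2.imread("pics/side0.png")
# two-view heights
print("eye2",two(t(379,299),("side",267,238.)))
# foot ellipse in both
print("foot",onz(*t(148,181),13), onz(*s(645,405),13),"rodbase",onz(*s(685,380),13))
# wood via depth
for n,box in(("top",(205,232,258,280)),("side",(230,255,238,265))):
    D=np.load(n+"0.npy");P=[]
    for v in range(box[0],box[1]):
        for u in range(box[2],box[3]):
            p=atd(n,u,v,D[v,u])
            if 17<p[2]<27:P.append(p)
    P=np.array(P);print(n,len(P),P.mean(0),cv2.minAreaRect(P[:,:2].astype(np.float32)))
# stand depth points, heights 120..300
    D=np.load(n+"0.npy")
for n,box in(("top",(140,200,185,230)),("side",(105,205,260,312))):
    D=np.load(n+"0.npy")
    P=np.array([[*atd(n,u,v,D[v,u]),u,v] for v in range(box[0],box[1]) for u in range(box[2],box[3]) if D[v,u]>0])
    P=P[(P[:,2]>120)&(P[:,2]<300)&(abs(P[:,1]-315)<60)&(abs(P[:,0]-620)<90)]
    print(n,len(P)); np.save(n+"st.npy",P)
    for lo in range(150,280,10):
        q=P[(P[:,2]>=lo)&(P[:,2]<lo+10)]
        if len(q):print(lo,len(q),q[:,:2].min(0),q[:,:2].max(0),q[:,:2].mean(0))
```

```text
nose (array([572.6, 311.2, 242. ]), np.float64(1.3485897061073582))
rodtop (array([644.8, 321.5, 264.8]), np.float64(3.0918982098315206))
eye [525.2 126.8  11. ] wood [482.1 114.2  22. ] key [421.5  94.5  11. ] 108.61066075994958 expect 110; yaw 17.295422927612698
eye2 (array([524.3, 126.9,   9.5]), np.float64(2.2037001107179552))
foot [620.8 318.7  13. ] [618.3 311.7  13. ] rodbase [650.2 330.7  13. ]
top 118 [481.7 114.4  21.2] ((489.7847900390625, 116.33847045898438), (76.40005493164062, 29.140390396118164), 17.137859344482422)
side 174 [477.5 111.7  22.5] ((474.162109375, 112.1012954711914), (73.55516052246094, 32.15529251098633), 16.4542293548584)Traceback (most recent call last):
  File "<stdin>", line 25, in <module>
  File "h.py", line 12, in atd
    o,d=ray(name,u,v); return o+d*dep
        ~~~^^^^^^^^^^
  File "h.py", line 4, in ray
    p=r.camera_params(name)
ValueError: time passes only in moves, steps and waits
```

```bash
sed -i 's/^from plant import r$/from plant import r\nfrom functools import lru_cache\n@lru_cache(None)\ndef cam(n): return r.camera_params(n)/; s/p=r.camera_params(name)/p=cam(name)/' h.py
python3 - <<'E'
from h import *
np.set_printoptions(precision=1,suppress=True)
for n,box in(("top",(140,200,185,230)),("side",(105,205,260,312))):
    D=np.load(n+"0.npy")
    P=np.array([[*atd(n,u,v,D[v,u]),u,v] for v in range(box[0],box[1]) for u in range(box[2],box[3]) if D[v,u]>0])
    P=P[(P[:,2]>20)&(P[:,2]<300)&(abs(P[:,1]-315)<60)&(abs(P[:,0]-620)<90)]
    np.save(n+"st.npy",P); print(n,len(P))
    for lo in range(150,280,10):
        q=P[(P[:,2]>=lo)&(P[:,2]<lo+10)]
        if len(q):print(lo,len(q),q[:,:2].min(0),q[:,:2].max(0),q[:,:2].mean(0))
    h=P[(P[:,2]>195)&(P[:,2]<250)&(P[:,0]<635)] 
    if len(h)>5: print("line",cv2.fitLine(h[:,:2].astype(np.float32),cv2.DIST_HUBER,0,.01,.01).ravel())
E
```

```text
top 223
160 1 [646.8 319.6] [646.8 319.6] [646.8 319.6]
170 1 [647.9 319. ] [647.9 319. ] [647.9 319. ]
180 6 [588.6 310.9] [613.1 314.8] [602.4 313.3]
190 3 [577.1 309.9] [584.7 312.6] [580.7 311. ]
200 1 [619.2 315.8] [619.2 315.8] [619.2 315.8]
210 1 [593.5 317.3] [593.5 317.3] [593.5 317.3]
220 47 [582.7 295. ] [653.7 329.3] [612.7 315.8]
230 81 [572.4 294.7] [661.8 335. ] [632.9 315.8]
240 28 [570.5 303. ] [658.8 336.9] [635.5 319.6]
250 7 [644.3 318.5] [657.  327.2] [648.5 321.8]
260 17 [641.4 318.2] [656.  329.5] [649.3 324.6]
270 1 [647.8 323.1] [647.8 323.1] [647.8 323.1]
line [  1.    0.1 605.  316.8]
side 550
150 11 [639.8 314.5] [648.5 325.9] [644.1 320.6]
160 12 [639.2 316.5] [651.6 326.1] [645.3 321.2]
170 15 [592.1 314. ] [650.7 323.7] [632.9 319.2]
180 39 [579.4 310.3] [650.  325.5] [611.6 316.3]
190 31 [573.7 305.9] [649.1 324.5] [616.5 317.3]
200 31 [573.5 308.4] [651.9 327.7] [619.3 318. ]
210 18 [573.2 307.2] [647.6 323.1] [606.4 315.1]
220 67 [575.  295.5] [657.5 324.7] [612.5 313. ]
230 99 [569.2 292.8] [656.7 329.2] [628.6 312.2]
240 48 [568.5 298.7] [657.1 340. ] [634.1 318.8]
250 14 [638.7 317.6] [653.2 326.1] [644.8 320.7]
260 16 [641.2 317.2] [653.7 330.7] [646.  321.3]
line [  1.    0.1 601.3 315.1]
```

Call:
{"method": "send_rows", "body": {"travel": [[0.033,-0.015,0],[0.025,-0.032,0],[0.022,-0.034,0],[0.022,-0.034,0],[0.022,-0.034,0],[0.022,-0.034,0],[0.022,-0.034,0],[0.022,-0.034,0]], "yaw": [4.7,4.7,4.7,4.7,4.7,4.7,4.7,4.3], "claw": 1}}

```text
t: 0.77
position: [394.9, 311.2, 230.9]
tcp_rot: [0.479, -3.105, 0.0]
wrist_force: [1.3, 0.6, -0.6]
opening: 85.1
grasp_force: 0.0
```

Call:
{"method": "send_rows", "body": {"travel": [[0.01,-0.026,-0.018],[0.01,-0.026,-0.024],[0.01,-0.026,-0.024],[0.01,-0.026,-0.024],[0.01,-0.026,-0.024],[0.01,-0.026,-0.024],[0.01,-0.026,-0.024],[0.0075,-0.018,-0.018]], "yaw": [0,0,0,0,0,0,0,-0.3]}}

```text
t: 1.43
position: [471.1, 110.8, 48.9]
tcp_rot: [0.462, -3.105, 0.001]
wrist_force: [-0.3, -0.3, -0.5]
opening: 85.6
grasp_force: 0.0
```

Run:
```python
from h import *
S=r.get_image("side")[0];T=r.get_image("top")[0]
f=lambda i,x,y:cv2.resize(i[y:y+100,x:x+100],(400,400),interpolation=cv2.INTER_CUBIC)
cv2.imwrite("pics/g1.png",np.hstack([f(T,220,165),f(S,205,185)]))
print(r.sense()["position"])
```

```text
[469.56950833 110.19807247  47.40983976]
```

View pics/g1.png

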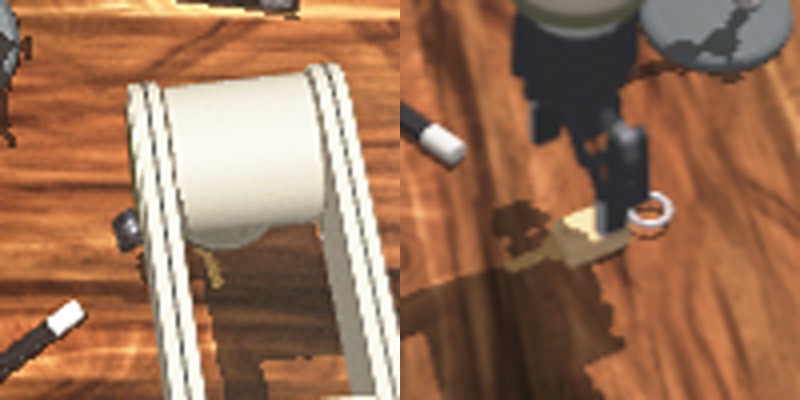

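The top view is blocked by the wrist. In the side view the fingers straddle the wood at about (610,200). I'll descend and grip.

Call:
{"method": "send_rows", "body": {"travel": [[0.001,0,-0.015],[0.001,0,-0.015],[0,0,-0.01],[0,0,-0.006],[0,0,0]], "yaw": [0,0,0,0,0]}}

```text
t: 1.95
position: [472.7, 113.5, 4.2]
tcp_rot: [0.464, -3.105, -0.0]
wrist_force: [-0.9, -1.1, -0.3]
opening: 85.3
grasp_force: 0.0
```

Call:
{"method": "send_rows", "body": {"travel": [[0,0,0],[0,0,0],[0,0,0],[0,0,0],[0,0,0],[0,0,0],[0,0,0],[0,0,0]], "yaw": [0,0,0,0,0,0,0,0], "claw": -1, "grip_force": 90}}

```text
t: 2.62
position: [474.9, 113.2, 6.4]
tcp_rot: [-0.463, 3.105, 0.0]
wrist_force: [-1.0, 0.9, 5.9]
opening: 27.8
grasp_force: 89.6
```

Call:
{"method": "send_rows", "body": {"travel": [[0,0,0.015],[0,0,0.03],[0,0,0.04],[0,0,0.04],[0,0,0.04],[0,0,0.04],[0,0.004,0.038],[0.006,0.02,0.027]], "yaw": [0,0,0,0,0,0,-1,-2]}}

```text
t: 3.28
position: [480.5, 135.6, 279.8]
tcp_rot: [-0.377, 3.115, -0.001]
wrist_force: [0.5, -1.0, -0.9]
opening: 27.7
grasp_force: 88.8
```

Call:
{"method": "send_rows", "body": {"travel": [[0.007,0.03,0],[0.007,0.03,0],[0.007,0.03,0],[0.007,0.03,0],[0.007,0.028,0],[0.004,0.012,0],[0.001,0.006,0],[0,0,0]], "yaw": [-2,-2,-1.5,-0.5,0,0,0,0]}}

```text
t: 3.95
position: [519.7, 304.0, 274.7]
tcp_rot: [0.221, -3.133, 0.0]
wrist_force: [0.8, 0.1, -0.0]
opening: 28.0
grasp_force: 88.9
```

Run:
```python
from h import *
np.set_printoptions(precision=2,suppress=True)
S,D=r.get_image("side");T,E=r.get_image("top")
cv2.imwrite("pics/s2.png",S);cv2.imwrite("pics/t2.png",T);np.save("s2.npy",D);np.save("t2.npy",E)
f=lambda i,x,y:cv2.resize(i[y:y+90,x:x+80],(400,450),interpolation=cv2.INTER_CUBIC)
cv2.imwrite("pics/g2.png",np.hstack([f(T,180,125),f(S,240,90)]))
s=r.sense();print(s["position"],s["tcp_rot"],s["wrist_force"],s["wrist_torque"],s["opening"])
```

```text
[519.8  302.4  275.09] [ 0.22 -3.13  0.  ] [-0.77 -0.41 -1.38] [ 0.06  0.01 -0.02] 27.965999403411676
```

View pics/g2.png

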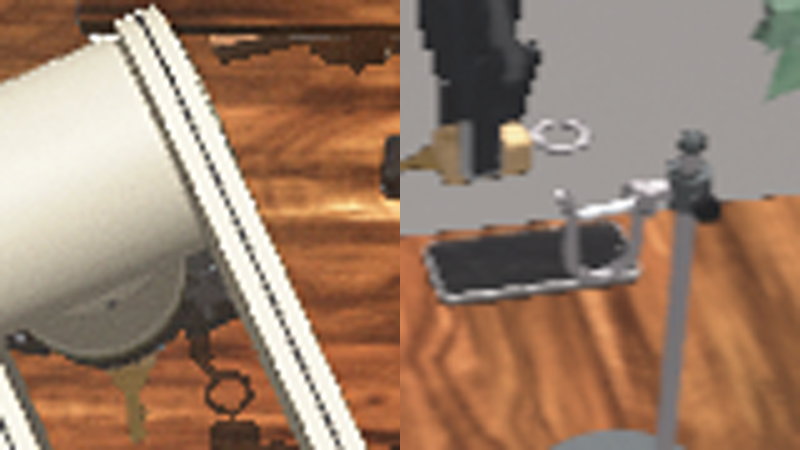

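Side part: eye centre at (562,135), nose tip at (562,195), gate about (605,208), wood at (515,145). The top view of the eye is blocked. I'll compare eye and nose in the side view using its depth.

```bash
cat > m.py <<'E'
from h import *
np.set_printoptions(precision=1,suppress=True)
def pts(D,x0,x1,y0,y1):
    P=np.array([[*atd("side",u,v,D[v,u]),u,v] for v in range(y0,y1) for u in range(x0,x1) if 0<D[v,u]<1500])
    return P
E
python3 - <<'E'
from m import *
D=np.load("s2.npy")
P=pts(D,258,282,108,126);P=P[(P[:,2]>255)&(P[:,0]<640)]
e=P[P[:,3]>266.5]; print("eye pts",len(e),e[:,:3].min(0),e[:,:3].max(0),e[:,:3].mean(0), "px",e[:,3:].min(0),e[:,3:].max(0))
w=P[P[:,3]<266]; print("wood",len(w),w[:,:3].min(0),w[:,:3].max(0),w[:,:3].mean(0))
P=pts(D,268,290,124,150);P=P[(P[:,2]>150)&(abs(P[:,1]-313)<25)]
for lo in range(165,255,6):
    q=P[(P[:,2]>=lo)&(P[:,2]<lo+6)]
    if len(q):print(lo,len(q),q[:,:2].min(0),q[:,:2].max(0),np.median(q[:,:2],0))
s=r.sense();p=s["position"];a=np.radians(8.1);X=np.array([np.cos(a),np.sin(a),0])
for zo in(3,6.5,10):print("pred eye px",zo,proj("side",p+X*53+[0,0,zo]))
print("nose px pred",proj("side",np.array([596,314,242])-24*X))
E
```

```text
eye pts 41 [555.1 295.2 279.5] [582.8 324.5 284.4] [569.1 309.9 281.8] px [267. 114.] [277. 120.]
wood 126 [517.9 247.8 270.3] [548.3 312.3 351.5] [533.3 279.4 306.1]
177 10 [586.  311.1] [607.4 317.1] [596.3 313.7]
183 20 [579.4 310. ] [612.1 322.3] [599.2 314.1]
189 13 [575.6 308.2] [619.1 321.5] [609.1 314. ]
195 9 [574.  308.2] [618.4 321.8] [579.3 314.6]
201 10 [572.7 310.1] [618.3 323.5] [596.  315.7]
207 8 [572.9 310. ] [616.9 319.6] [614.5 313.9]
213 9 [573.  307.6] [616.9 318.1] [578.3 312.9]
219 10 [574.5 308. ] [619.2 315.2] [585.5 311.9]
225 45 [572.7 308.9] [621.7 327.7] [601.3 314.9]
231 19 [572.4 310.4] [624.  327.5] [615.2 315.4]
237 13 [568.7 306.1] [620.6 324.2] [577.7 312.2]
243 3 [568.8 309.5] [572.2 313.6] [571.2 311.4]
pred eye px 3 (np.float64(272.8140483229874), np.float64(117.9407855025246))
pred eye px 6.5 (np.float64(272.8617119103058), np.float64(116.82284572700352))
pred eye px 10 (np.float64(272.90957140573346), np.float64(115.70035600027514))
nose px pred (np.float64(272.26096274946957), np.float64(129.05972125159153))
```

Call:
{"method": "send_rows", "body": {"travel": [[0.002,0.0005,-0.008],[0.0015,0.0003,-0.01],[0,0,-0.008],[0,0,-0.005],[0,0,0],[0,0,0]], "yaw": [0,0,0,0,0,0]}}

```text
t: 4.55
position: [523.1, 303.5, 243.5]
tcp_rot: [0.218, -3.133, 0.001]
wrist_force: [-0.3, -0.5, 0.1]
opening: 28.3
grasp_force: 88.9
```

Run:
```python
from m import *
S,D=r.get_image("side");np.save("s3.npy",D)
cv2.imwrite("pics/g3.png",cv2.resize(S[95:155,240:320],(800,600),interpolation=cv2.INTER_CUBIC))
print(r.sense()["position"],r.sense()["wrist_force"])
P=pts(D,266,281,112,134);P=P[(P[:,2]>244)&(P[:,0]<640)&(P[:,0]>540)]
e=P[(P[:,2]<262)&(abs(P[:,1]-310)<18)]; print(len(e),e[:,:3].min(0),e[:,:3].max(0),e[:,:3].mean(0))
```

```text
[523.4 303.7 244.2] [ 0.1  0.4 -0.3]
53 [550.8 294.1 244.1] [586.2 327.5 260.8] [568.7 308.  250.7]
```

View pics/g3.png

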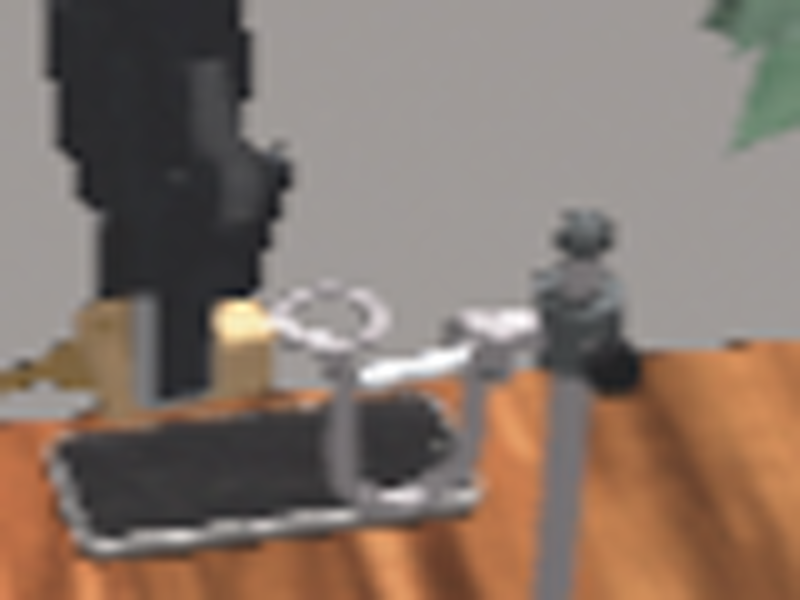

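The eye (330,315) sits just above the nose tip (330,355) with its crown on the gate side. Lowering it over the nose.

Call:
{"method": "send_rows", "body": {"travel": [[0,0,-0.002],[0,0,-0.002],[0,0,-0.002],[0,0,-0.002],[0,0,-0.001],[0,0,0]], "yaw": [0,0,0,0,0,0]}}

```text
t: 5.1
position: [523.3, 303.9, 234.8]
tcp_rot: [0.218, -3.133, 0.0]
wrist_force: [0.2, -0.6, -1.4]
opening: 28.0
grasp_force: 88.9
```

Call:
{"method": "send_rows", "body": {"travel": [[0,0,-0.002],[0,0,-0.002],[0,0,-0.002],[0,0,-0.001],[0,0,0]], "yaw": [0,0,0,0,0]}}

```text
t: 5.52
position: [523.3, 303.8, 227.8]
tcp_rot: [0.218, -3.133, 0.0]
wrist_force: [-0.1, -0.1, -0.9]
opening: 27.7
grasp_force: 88.9
```

Run:
```python
from m import *
S,D=r.get_image("side");np.save("s4.npy",D)
cv2.imwrite("pics/g4.png",cv2.resize(S[95:155,240:320],(800,600),interpolation=cv2.INTER_CUBIC))
print(r.sense()["position"],r.sense()["wrist_force"],r.sense()["wrist_torque"])
```

```text
[523.4 303.8 228. ] [-0.   0.5 -0.4] [-0.  -0.  -0.1]
```

View pics/g4.png

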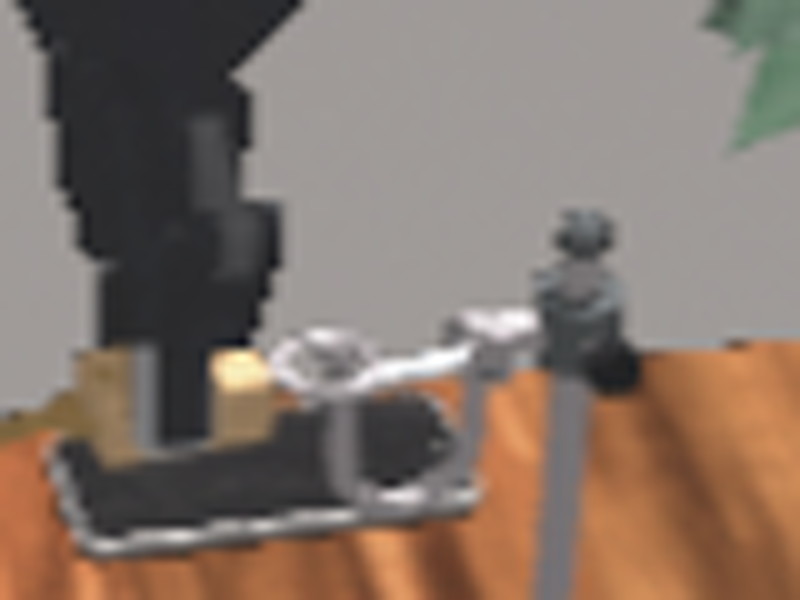

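The nose tip shows inside the eye at (330,350), and no force is registered. Next I'll press the gate.

Call:
{"method": "send_rows", "body": {"travel": [[0,0,-0.002],[0,0,-0.002],[0,0,-0.002],[0,0,-0.002],[0,0,-0.002]], "yaw": [0,0,0,0,0]}}

```text
t: 5.98
position: [523.7, 304.0, 218.5]
tcp_rot: [-0.218, 3.133, 0.0]
wrist_force: [-0.0, 0.0, 2.4]
opening: 27.9
grasp_force: 89.1
```

Call:
{"method": "send_rows", "body": {"travel": [[0,0,-0.002],[0,0,-0.002],[0,0,-0.002],[0,0,-0.002],[0,0,0]], "yaw": [0,0,0,0,0]}}

```text
t: 6.4
position: [523.3, 303.8, 209.8]
tcp_rot: [0.218, -3.133, 0.0]
wrist_force: [-0.1, 0.6, 2.1]
opening: 28.0
grasp_force: 89.1
```

Call:
{"method": "send_rows", "body": {"travel": [[0,0,-0.002],[0,0,-0.002],[0,0,-0.001],[0,0,0]], "yaw": [0,0,0,0]}}

```text
t: 6.73
position: [523.2, 303.8, 204.9]
tcp_rot: [0.218, -3.133, 0.0]
wrist_force: [-0.9, 0.5, 3.1]
opening: 27.8
grasp_force: 89.2
```

Call:
{"method": "send_rows", "body": {"travel": [[0,0,-0.002],[0,0,-0.002],[0,0,-0.001],[0,0,0]], "yaw": [0,0,0,0]}}

```text
t: 7.07
position: [522.8, 303.6, 199.0]
tcp_rot: [0.218, -3.132, 0.001]
wrist_force: [-0.5, -0.6, -0.6]
opening: 27.7
grasp_force: 89.0
```

Call:
{"method": "send_rows", "body": {"travel": [[0,0,-0.002],[0,0,-0.002],[0,0,-0.001],[0,0,0]], "yaw": [0,0,0,0]}}

```text
t: 7.4
position: [523.2, 303.7, 194.6]
tcp_rot: [0.218, -3.133, 0.001]
wrist_force: [-0.1, 1.2, 0.0]
opening: 27.9
grasp_force: 89.0
```

The force dropped to zero at TCP z ≈ 200, so the gate has snapped past. Next I'll centre the wire over the bowl and feel for the floor.

Call:
{"method": "send_rows", "body": {"travel": [[0.002,0.0003,-0.001],[0.002,0.0003,-0.001],[0.002,0.0002,-0.001],[0,0,-0.001],[0,0,-0.001],[0,0,0]], "yaw": [0,0,0,0,0,0]}}

```text
t: 7.9
position: [529.4, 304.6, 189.9]
tcp_rot: [0.218, -3.133, 0.0]
wrist_force: [-0.7, 0.5, 0.3]
opening: 27.8
grasp_force: 89.0
```

Call:
{"method": "send_rows", "body": {"travel": [[0,0,-0.001],[0,0,-0.001],[0,0,-0.001],[0,0,0]], "yaw": [0,0,0,0]}}

```text
t: 8.23
position: [529.3, 304.6, 187.0]
tcp_rot: [0.218, -3.134, 0.0]
wrist_force: [0.1, 0.2, -1.4]
opening: 27.6
grasp_force: 89.0
```

Call:
{"method": "send_rows", "body": {"travel": [[0,0,-0.001],[0,0,-0.001],[0,0,0]], "yaw": [0,0,0]}}

```text
t: 8.48
position: [529.3, 304.7, 185.0]
tcp_rot: [0.218, -3.134, 0.0]
wrist_force: [-0.3, -0.7, -0.8]
opening: 27.8
grasp_force: 89.0
```

Call:
{"method": "send_rows", "body": {"travel": [[0,0,-0.001],[0,0,-0.001],[0,0,0]], "yaw": [0,0,0]}}

```text
t: 8.73
position: [529.4, 304.6, 183.0]
tcp_rot: [0.218, -3.134, 0.0]
wrist_force: [-0.7, -0.7, -0.6]
opening: 28.0
grasp_force: 89.0
```

Call:
{"method": "send_rows", "body": {"travel": [[0,0,-0.001],[0,0,0]], "yaw": [0,0]}}

```text
t: 8.9
position: [529.5, 304.7, 182.2]
tcp_rot: [-0.218, 3.134, 0.0]
wrist_force: [0.1, -0.3, 0.7]
opening: 27.7
grasp_force: 89.0
```

Call:
{"method": "send_rows", "body": {"travel": [[0,0,-0.001],[0,0,0]], "yaw": [0,0]}}

```text
t: 9.07
position: [529.8, 304.8, 181.6]
tcp_rot: [-0.218, 3.133, 0.0]
wrist_force: [0.9, 0.4, 0.9]
opening: 27.8
grasp_force: 89.2
```

Call:
{"method": "send_rows", "body": {"travel": [[0,0,-0.0005],[0,0,0]], "yaw": [0,0]}}

```text
t: 9.23
position: [529.9, 304.8, 181.3]
tcp_rot: [-0.218, 3.133, 0.001]
wrist_force: [0.3, 0.4, 2.9]
opening: 27.6
grasp_force: 89.3
```

Call:
{"method": "send_rows", "body": {"travel": [[0,0,-0.0005],[0,0,0]], "yaw": [0,0]}}

```text
t: 9.4
position: [529.9, 304.9, 181.0]
tcp_rot: [-0.218, 3.133, 0.001]
wrist_force: [-0.3, 0.6, 5.8]
opening: 27.5
grasp_force: 89.6
```

Floor felt at TCP z ≈ 181.5, about 5 N. Now easing up toward the gate.

Call:
{"method": "send_rows", "body": {"travel": [[0,0,0.002],[-0.001,-0.0002,0.004],[-0.001,-0.0002,0.004],[-0.001,-0.0001,0.004],[-0.001,-0.0001,0.004],[0,0,0.004],[0,0,0.003],[0,0,0]], "yaw": [0,0,0,0,0,0,0,0]}}

```text
t: 10.07
position: [525.8, 304.3, 206.4]
tcp_rot: [-0.218, 3.133, 0.001]
wrist_force: [-0.3, 0.1, 0.1]
opening: 27.8
grasp_force: 89.0
```

Call:
{"method": "send_rows", "body": {"travel": [[0,0,0.001],[0,0,0.001],[0,0,0.001],[0,0,0]], "yaw": [0,0,0,0]}}

```text
t: 10.4
position: [525.5, 304.1, 208.4]
tcp_rot: [-0.218, 3.134, 0.0]
wrist_force: [-0.4, 1.1, -0.7]
opening: 28.0
grasp_force: 89.0
```

Call:
{"method": "send_rows", "body": {"travel": [[0,0,0.001],[0,0,0.001],[0,0,0]], "yaw": [0,0,0]}}

```text
t: 10.65
position: [525.6, 304.1, 210.5]
tcp_rot: [-0.218, 3.134, 0.0]
wrist_force: [-0.3, 0.2, 0.1]
opening: 27.8
grasp_force: 89.0
```

Call:
{"method": "send_rows", "body": {"travel": [[0,0,0.001],[0,0,0.001],[0,0,0]], "yaw": [0,0,0]}}

```text
t: 10.9
position: [525.6, 304.1, 212.6]
tcp_rot: [-0.218, 3.134, 0.0]
wrist_force: [-0.1, -0.6, -0.4]
opening: 27.9
grasp_force: 89.0
```

Call:
{"method": "send_rows", "body": {"travel": [[0,0,0.001],[0,0,0]], "yaw": [0,0]}}

```text
t: 11.07
position: [525.5, 304.1, 213.5]
tcp_rot: [-0.218, 3.134, 0.0]
wrist_force: [0.9, -0.0, 0.1]
opening: 27.9
grasp_force: 89.0
```

Call:
{"method": "send_rows", "body": {"travel": [[0,0,0.001],[0,0,0]], "yaw": [0,0]}}

```text
t: 11.23
position: [525.5, 304.1, 214.5]
tcp_rot: [-0.218, 3.134, 0.0]
wrist_force: [-0.3, 0.7, -1.1]
opening: 27.7
grasp_force: 89.0
```

Call:
{"method": "send_rows", "body": {"travel": [[0,0,0.0005],[0,0,0]], "yaw": [0,0]}}

```text
t: 11.4
position: [525.5, 304.1, 214.9]
tcp_rot: [-0.218, 3.134, 0.0]
wrist_force: [0.7, 0.3, -0.4]
opening: 27.8
grasp_force: 89.0
```

Call:
{"method": "send_rows", "body": {"travel": [[0,0,0.0005],[0,0,0]], "yaw": [0,0]}}

```text
t: 11.57
position: [525.5, 304.1, 215.4]
tcp_rot: [-0.218, 3.134, 0.0]
wrist_force: [0.2, -0.7, -0.7]
opening: 28.0
grasp_force: 89.0
```

Call:
{"method": "send_rows", "body": {"travel": [[0,0,0.0005],[0,0,0]], "yaw": [0,0]}}

```text
t: 11.73
position: [525.4, 304.1, 215.7]
tcp_rot: [0.218, -3.134, 0.0]
wrist_force: [0.4, 0.0, -1.7]
opening: 27.7
grasp_force: 88.9
```

Call:
{"method": "send_rows", "body": {"travel": [[0,0,0.0005],[0,0,0]], "yaw": [0,0]}}

```text
t: 11.9
position: [525.4, 304.0, 216.0]
tcp_rot: [0.218, -3.134, 0.0]
wrist_force: [0.5, 0.3, -2.8]
opening: 27.8
grasp_force: 88.9
```

Call:
{"method": "send_rows", "body": {"travel": [[0,0,0.0005],[0,0,0]], "yaw": [0,0]}}

```text
t: 12.07
position: [525.3, 304.0, 216.3]
tcp_rot: [0.218, -3.133, 0.0]
wrist_force: [2.2, 0.1, -4.7]
opening: 28.0
grasp_force: 89.0
```

Call:
{"method": "send_rows", "body": {"travel": [[0,0,0.0006],[0,0,0],[0,0,0],[0,0,0]], "yaw": [0,0,0,0]}}

```text
t: 12.4
position: [525.3, 304.0, 216.9]
tcp_rot: [0.218, -3.133, 0.0]
wrist_force: [2.5, 0.6, -7.6]
opening: 28.0
grasp_force: 89.2
```

About 6.5 N net and the gate held. Letting it down.

Call:
{"method": "send_rows", "body": {"travel": [[0,0,-0.002],[0,0,-0.004],[0,0,-0.004],[0.001,0.0001,-0.005],[0.001,0.0001,-0.005],[0.001,0.0002,-0.005],[0.001,0.0002,-0.005],[0,0,-0.003]], "yaw": [0,0,0,0,0,0,0,0]}}

```text
t: 13.07
position: [529.4, 304.6, 183.3]
tcp_rot: [0.218, -3.133, 0.001]
wrist_force: [0.3, 1.0, 0.1]
opening: 28.1
grasp_force: 89.9
```

Call:
{"method": "send_rows", "body": {"travel": [[0,0,-0.001],[0,0,0]], "yaw": [0,0]}}

```text
t: 13.23
position: [529.4, 304.6, 183.0]
tcp_rot: [0.218, -3.134, 0.0]
wrist_force: [-1.0, -0.6, -0.8]
opening: 27.8
grasp_force: 90.0
```

Call:
{"method": "send_rows", "body": {"travel": [[0,0,-0.001],[0,0,0]], "yaw": [0,0]}}

```text
t: 13.4
position: [529.5, 304.7, 182.5]
tcp_rot: [-0.218, 3.134, 0.0]
wrist_force: [0.3, 0.0, -1.2]
opening: 28.0
grasp_force: 90.0
```

Call:
{"method": "send_rows", "body": {"travel": [[0,0,0],[0,0,0],[0,0,0]], "yaw": [0,0,0], "grip_force": 20}}

```text
t: 13.65
position: [529.5, 304.7, 182.5]
tcp_rot: [-0.219, 3.134, 0.0]
wrist_force: [0.7, -0.2, -0.9]
opening: 27.9
grasp_force: 90.0
```

Call:
{"method": "send_rows", "body": {"travel": [[0,0,0],[0,0,0],[0,0,0],[0,0,0],[0,0,0],[0,0,0],[0,0,0],[0,0,0]], "yaw": [0,0,0,0,0,0,0,0], "claw": 0.3}}

```text
t: 14.32
position: [529.5, 304.7, 182.4]
tcp_rot: [-0.218, 3.134, -0.0]
wrist_force: [0.0, 0.3, -0.2]
opening: 55.6
grasp_force: 0.0
```

Call:
{"method": "send_rows", "body": {"travel": [[0,0,0],[0,0,0],[0,0,0],[0,0,0],[0,0,0],[0,0,0],[0,0,0],[0,0,0]], "yaw": [0,0,0,0,0,0,0,0]}}

```text
t: 14.98
position: [529.5, 304.7, 182.4]
tcp_rot: [0.218, -3.134, 0.0]
wrist_force: [0.0, 0.3, 0.0]
opening: 55.5
grasp_force: 0.0
```

Run:
```python
from m import *
S,D=r.get_image("side");np.save("s5.npy",D)
cv2.imwrite("pics/g5.png",cv2.resize(S[100:190,230:330],(666,600),interpolation=cv2.INTER_CUBIC))
print(r.sense()["position"],r.sense()["wrist_force"])
```

```text
[529.5 304.7 182.4] [-0.7  0.  -0.4]
```

View pics/g5.png

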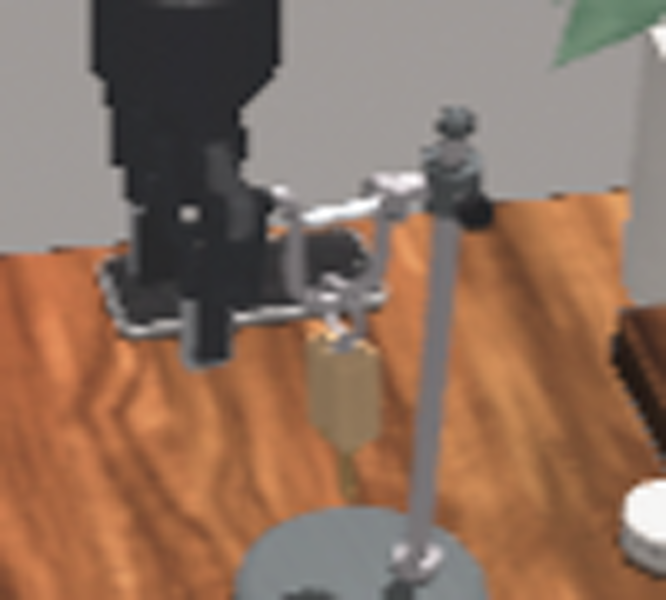

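The key hangs under the bowl at (343,400) and the gate is shut at (340,205). Next I'll back the hand off and let the key settle.

Call:
{"method": "send_rows", "body": {"travel": [[-0.005,-0.0007,0],[-0.01,-0.0014,0],[-0.015,-0.002,0],[-0.02,-0.003,0],[-0.02,-0.003,0],[-0.02,-0.003,0],[-0.01,-0.0014,0.01],[0,0,0]], "yaw": [0,0,0,0,0,0,0,0]}}

```text
t: 15.7
position: [428.1, 290.5, 193.9]
tcp_rot: [-0.22, 3.133, 0.001]
wrist_force: [0.8, -0.4, -0.2]
opening: 55.6
grasp_force: 0.0
```

Call:
{"method": "send_rows", "body": {"travel": [[0,0,0.02],[0,0,0.03],[0,0,0.03],[0,0,0.03],[0,0,0],[0,0,0],[0,0,0],[0,0,0]], "yaw": [0,0,0,0,0,0,0,0]}}

```text
t: 16.37
position: [429.1, 289.9, 300.6]
tcp_rot: [0.218, -3.132, 0.002]
wrist_force: [1.2, -0.6, -0.9]
opening: 55.5
grasp_force: 0.0
```

```bash
cat > w.py <<'E'
from m import *
I=[r.get_image("side")[0] for _ in range(14)]
for i in I:
    h=cv2.cvtColor(i[140:185,265:300],cv2.COLOR_BGR2HSV)
    print(round(float(cv2.absdiff(i[140:185,265:300],I[0][140:185,265:300]).mean()),2),end=" ")
S=I[-1];cv2.imwrite("pics/g6.png",np.hstack([cv2.resize(S[100:190,230:330],(400,360),interpolation=cv2.INTER_CUBIC),cv2.resize(S,(400,360))]))
print(r.sense()["t"])
E
python3 w.py
```

```text
0.0 1.68 3.34 4.3 4.59 4.47 3.91 2.52 1.48 0.99 1.45 2.36 3.52 4.25 17.0667
```

Still swinging, so I'll wait several seconds.

Call:
{"method": "send_rows", "body": {"travel": [[0,0,0],[0,0,0],[0,0,0],[0,0,0],[0,0,0],[0,0,0],[0,0,0],[0,0,0]], "yaw": [0,0,0,0,0,0,0,0]}}

```text
t: 17.73
position: [429.5, 290.2, 302.4]
tcp_rot: [0.218, -3.134, -0.0]
wrist_force: [0.1, 0.0, 0.1]
opening: 55.8
grasp_force: 0.0
```

Call:
{"method": "send_rows", "body": {"travel": [[0,0,0],[0,0,0],[0,0,0],[0,0,0],[0,0,0],[0,0,0],[0,0,0],[0,0,0]], "yaw": [0,0,0,0,0,0,0,0]}}

```text
t: 18.4
position: [429.5, 290.2, 302.4]
tcp_rot: [0.218, -3.134, -0.0]
wrist_force: [0.6, -1.1, 0.3]
opening: 55.3
grasp_force: 0.0
```

Call:
{"method": "send_rows", "body": {"travel": [[0,0,0],[0,0,0],[0,0,0],[0,0,0],[0,0,0],[0,0,0],[0,0,0],[0,0,0]], "yaw": [0,0,0,0,0,0,0,0]}}

```text
t: 19.07
position: [429.5, 290.2, 302.4]
tcp_rot: [-0.218, 3.134, -0.0]
wrist_force: [-0.6, -0.3, 0.1]
opening: 55.7
grasp_force: 0.0
```

Call:
{"method": "send_rows", "body": {"travel": [[0,0,0],[0,0,0],[0,0,0],[0,0,0],[0,0,0],[0,0,0],[0,0,0],[0,0,0]], "yaw": [0,0,0,0,0,0,0,0]}}

```text
t: 19.73
position: [429.5, 290.2, 302.4]
tcp_rot: [-0.218, 3.134, 0.0]
wrist_force: [-0.8, -0.8, 0.4]
opening: 55.3
grasp_force: 0.0
```

Call:
{"method": "send_rows", "body": {"travel": [[0,0,0],[0,0,0],[0,0,0],[0,0,0],[0,0,0],[0,0,0],[0,0,0],[0,0,0]], "yaw": [0,0,0,0,0,0,0,0]}}

```text
t: 20.4
position: [429.5, 290.2, 302.4]
tcp_rot: [0.218, -3.134, 0.0]
wrist_force: [-0.2, 0.5, 0.4]
opening: 55.4
grasp_force: 0.0
```

Call:
{"method": "send_rows", "body": {"travel": [[0,0,0],[0,0,0],[0,0,0],[0,0,0],[0,0,0],[0,0,0],[0,0,0],[0,0,0]], "yaw": [0,0,0,0,0,0,0,0]}}

```text
t: 21.07
position: [429.5, 290.2, 302.4]
tcp_rot: [-0.218, 3.134, 0.0]
wrist_force: [1.2, -0.4, 0.4]
opening: 55.6
grasp_force: 0.0
```

```bash
python3 w.py
```

```text
0.0 0.3 0.3 0.3 0.31 0.29 0.3 0.29 0.29 0.3 0.29 0.29 0.29 0.29 21.7667
```

The picture has stopped changing. One last check before handing in.

View pics/g6.png

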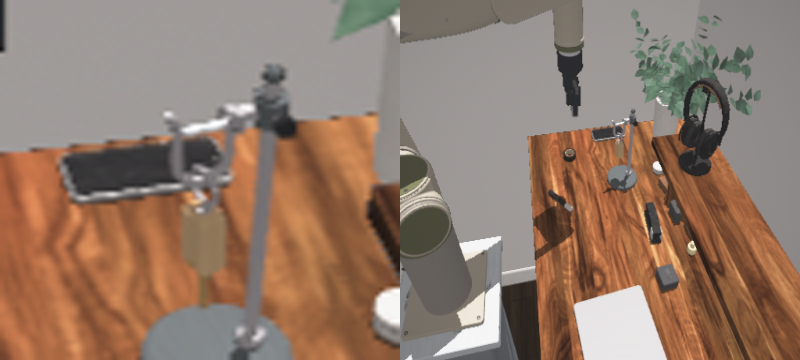

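The key hangs plumb at (203,240), the gate is shut at (205,125), and the hand is clear. The other things on the desk haven't moved.

```bash
python3 -c "
from plant import r
print(r.hand_in())"
```

```text
the job is handed in; nothing more can be done
None
```

The key hangs still from the shut snap hook. An upward tug of about 6.5 N confirmed the catch, wrist readings stayed under 8 N, and the job was handed in at about 22 s.

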